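# Clamp a gauge block carrier with a rising-stem screw

## Robot

A 6-joint arm with a two-finger parallel gripper is mounted at the origin on the work surface. World frame = base frame: x ahead of the robot, y to its left, z up, the work surface at z = 0. Lengths are in mm, angles in rad, forces in N, time in s.
With the tool pointing down it reaches from about 350 to 775 mm from the base axis. Payload 5.5 kg.
Tool frame: the origin (TCP) lies between the finger pads; the fingertips stand env.nose_length ahead of it and the grasp point (between the pads) is the TCP (env.nose_length is the distance from the TCP to the fingertips, in mm); z points along the fingers, y is the direction in which the jaws open and shut (so a half turn about z gives the same grasp; the last joint's range is limited). The gripper opens to 85 mm and grips with 20 to 120 N. Pads are 22 mm wide; open, the fingers measure 114 mm over their backs; the gripper's body (76 mm by 85 mm) begins 54 mm behind the grasp point. The pads swing forward as they close: fully open they stand 13 mm farther back than shut.
Start: joints at [1.079, 0.313, 0.046, 1.304, 0, 1.431], TCP at [198.164, 539.816, 250.323] pointing down, gripper open.
Joint ranges: [-2.76, 2.76], [-0.86, 1.69], [-1.03, 1.26], [-2.2, 2.34], [-1.47, 1.5], [-3.14, 3.14]. Speed limits (rad/s): [2.57, 2.57, 3.14, 3.14, 3.14, 3.14].

## Interface

Orientations are given as a 3x3 rotation matrix whose columns are the frame's x, y, z axes.
In Python, from cell import env gives the robot as it stands. The module is installed in compiled form; this text tells all that it offers.
- The arm moves only by the tool arm_command, never from a script. Its argument "series" is a list of rows, each a list of 3 entries, a list of its own where there are three numbers: the shift along the world's x, y, z in m, then the turn about the world's z in degrees, then the opening, from 0 (shut) to 1 (fully open). In form: [[[x, y, z], yaw, hand], ...]. A call has 1 to 10 rows; each row shifts and turns the pose as measured when the row begins; what a row does not reach is not made up. A row lasts 1/8 s, in which the tool goes at most 62.5 mm and 10.7 degrees, less where a joint would pass 70% of its speed; a pose out of reach is approached as far as the arm can. A call with a gripper value outside its range is refused whole. The fingers move at their own pace and stop on an object; the grip force is fixed at half the most. Time passes only in rows, so rows that do not move let the fingers close. It gives the time, the measured TCP pose, the force and the opening at its end, in the units of the state.
- env.state(): the state, without advancing time (a new reading comes with each control period).
- env.grab_frame(name): name is "scene" or "top"; returns a dict with "color" (420x560x3 uint8, blue, green, red), "K" (3x3 intrinsics, pixels), "camera_from_world" (4x4, takes a point from world to camera coordinates). Camera axes: x right, y up, looking along -z (the intrinsics and any distortion apply to the point x, -y, -z); pixel columns grow to the right and rows downward; lengths in mm; the calibration is good to about 2 mm. A picture is of the moment at which its call begins. There is no depth.
- env.hand_in(): hands the job in, once; it reports no verdict.
The state is a dict: "t": time; "q": joint angles; "qvel": joint speeds; "joint_efforts": joint torques, N m; "tcp_pos": TCP position; "ee_rot": TCP orientation; "contact_force": force on the tool from outside, world axes, zero at the start; "wrist_torque": the same for the moment, N m; "opening": opening from 0.0 (shut) to 1.0 (fully open).
Only numpy, scipy, OpenCV 4.12 (cv2) and the standard library are available. Lean on these libraries where they do the work, as an engineer would, in place of code of your own. Each camera call takes 0.05 s, during which the arm holds its last target. There are 200 camera calls.

## Task

Slide the aluminium carrier along its channel until it is fully home against the end stop of the grey holding fixture, without ramming it. Then turn the round knob clockwise, letting your hand sink with it as the screw goes down (do not drag or press the knob along its axis on its springs), until the clamp foot bears firmly on the steel block, with about 10 N and never above 25 N. Let go and leave the things lying beside the fixture where they are.

Things in the scene. Friction and masses are not known exactly. Their poses are not given: they have to be found in the camera images.
- fixture: Fixed holding fixture: grey base 260 x 110 x 22 mm, a channel along its x axis, a bridge over it (36 mm along x, 106 mm across y, top at 107 mm). Origin on the table under the vertical screw axis; x points along the channel to the end stop (away from the robot, give or take 0.3 rad), z up. Channel floor 22 mm above the table, between steel strips 10 mm high, 47 mm apart; near end open.
- stop: The dark steel end stop, 12 x 50 x 26 mm, across the far end of the channel and part of the fixture; its origin is the fixture's origin, its face looks to the fixture's -x at x = 25 mm. It is rigid; the carrier may press on it with no more than 30 N.
- carrier: Loose carrier, 0.3 to 0.6 kg: aluminium plate 150 x 44 x 12 mm in the channel (1.5 mm play each side), a steel block 30 x 30 x 20 mm on its far end, a post on its near end. Origin at its underside below the block's centre; x towards the stop, z up; block top at 32 mm. Plate from x = -125 to +25 mm: fully home its origin is at x = 0 of the fixture. Starts 25 to 55 mm short of home, slides freely.
- post (a point): The point to hold the carrier by: on the axis of its upright round steel post (16 mm diameter, from 12 to 60 mm above the carrier's underside, top 82 mm above the table), 36 mm above the underside, 105 mm behind the carrier's origin.
- stem: The vertical screw stem with the clamp foot (18 mm disc) at its lower end; it only moves up and down, 4 mm down per radian of clockwise turn of the knob. Origin on the screw axis, level with the knob's underside; z up. How far down the stem the foot is set differs from day to day by 8 mm and is not given: it starts 4 to 12 mm above the height of the block's top.
- knob_mid (a point): Centre (half-way up) of the round knurled white knob on top of the screw: 40 mm diameter, 24 mm high, underside 146 mm above the table at the start, axis vertical; the frame turns and sinks with it. Clockwise from above lowers it. It sits on a sprung spline: it shifts along the stem 1 mm for each 3 N pulled or pressed, and must not shift more than 2.5 mm (7.5 N) either way.
- screw_top (a point): Point on the screw axis at the top of the bridge, 107 mm above the table. The screw: turning takes 0.12 N m while the foot is free and 0.004 N m more per newton of foot pressure; 1.2 to 4 rad are needed, 6 rad available; it holds itself when let go. The foot is sprung: from first touch it presses 6 N per mm of further sinking (24 N per rad), for 5 mm, then it is solid.
- ring_gauge_mid (a point): Bystander: centre of a steel ring, 60 mm outside, 18 mm high, beside the fixture.
- weight_mid (a point): Bystander: centre of a brass weight, 36 mm diameter, 46 mm high, beside the fixture.
- brush: Bystander: a brush lying beside the fixture.
- square_mid (a point): Bystander: a small steel try square (90 x 80 mm, 14 mm high) lying beside the fixture; the point is the middle of its thick leg.
Mind the look-alikes: they are no part of the job. Of the things like the carrier, leave any that is blue or brown; of the rest the larger one is meant.

How it is judged:
By the outcome, as a careful person would: the job done as asked, in the order asked, and still so for the second after the job is handed in, with the robot touching nothing.
It also fails if it takes over 72 s, if anything falls off the work surface, if the arm or the gripper's body presses on something with over 40 N, if the wrist force passes 120 N, or if a joint passes its speed limit or range.

## Working session

There is one attempt and no reset: what is moved stays moved. The work goes in short steps, Python scripts to look and compute and a tool call to move; the robot and the scene stay as the last step left them, time stands still between calls to the robot, and variables do not carry over. Pictures are saved under pics/ and viewed, about 8 in all and at most 12, crops included, and the job is handed in when it is done.

Besides the shell and the picture viewer there is one more tool, called after "Call:" by a JSON object that holds its "op" and its "data", one argument or row to a line. arm_command: Moves the arm, as the interface text tells. Its arguments: {"type":"object","properties":{"series":{"type":"array","items":{"type":"array"}}},"required":["series"]}

```bash
mkdir -p pics; ls
cat > h.py <<'E'
import numpy as np, cv2
from cell import env
def grab(n,save=None):
    f=env.grab_frame(n)
    if save: cv2.imwrite('pics/'+save,f['color'])
    return f
def proj(f,P):
    T=np.array(f['camera_from_world']);P=np.atleast_2d(P)
    c=P@T[:3,:3].T+T[:3,3]; c=c*[1,-1,-1]
    u=c@np.array(f['K']).T
    return u[:,:2]/u[:,2:]
def ray(f,uv,z):
    T=np.array(f['camera_from_world']);R=T[:3,:3];o=-R.T@T[:3,3]
    uv=np.atleast_2d(uv);d=np.c_[uv,np.ones(len(uv))]@np.linalg.inv(np.array(f['K'])).T
    d=(d*[1,-1,-1])@R
    return o+d*((z-o[2])/d[:,2])[:,None]
E
python3 - <<'E'
from h import *
a=grab('scene','s1.png');b=grab('top','t1.png')
for f in(a,b):
    print([k for k in f]);T=np.array(f['camera_from_world']);print(-T[:3,:3].T@T[:3,3],np.round(T[:3,:3],2).tolist(),np.array(f['K']).tolist())
s=env.state();print(s,env.nose_length)
E
```

```text
pics
['color', 'K', 'camera_from_world']
[1180.74025846 -526.99616541  783.45800398] [[0.69, 0.72, 0.02], [-0.44, 0.4, 0.8], [0.57, -0.56, 0.6]] [[507.6393284317375, 0.0, 278.4195124148369], [0.0, 507.6393284317375, 197.2223181429437], [0.0, 0.0, 1.0]]
['color', 'K', 'camera_from_world']
[ 398.32051401  105.38547224 1247.29886936] [[-0.01, -1.0, 0.01], [0.99, -0.01, 0.13], [-0.13, 0.01, 0.99]] [[492.4926184396144, 0.0, 279.0229067043459], [0.0, 492.4926184396144, 207.98190927235163], [0.0, 0.0, 1.0]]
{'t': 0.1, 'q': array([1.07939073e+00, 3.13919414e-01, 4.50909005e-02, 1.30355873e+00,
       2.39076024e-06, 1.43119248e+00]), 'qvel': array([-7.10405378e-04, -9.96718742e-04,  3.54504436e-03,  9.85818741e-04,
       -1.88289552e-03,  9.30417491e-05]), 'joint_efforts': array([ 1.47731556e-03, -4.81723380e+01,  2.99244940e+01,  1.27149385e-02,
       -2.16676563e-04,  6.39009698e-06]), 'tcp_pos': array([197.95525915, 539.41623451, 249.50064731]), 'ee_rot': array([[-9.38753286e-01,  3.44589177e-01, -7.52807202e-04],
       [ 3.44589927e-01,  9.38752267e-01, -1.40153698e-03],
       [ 2.23744994e-04, -1.57510722e-03, -9.99998734e-01]]), 'contact_force': array([-0.16025405, -0.16248948,  0.98379614]), 'wrist_torque': array([-0.0070444 ,  0.03402228,  0.03779941]), 'opening': 1.0017845725669108} 19.0
```

View pics/s1.png

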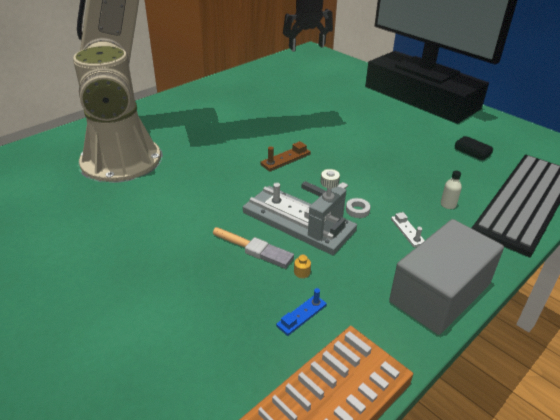

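View pics/t1.png

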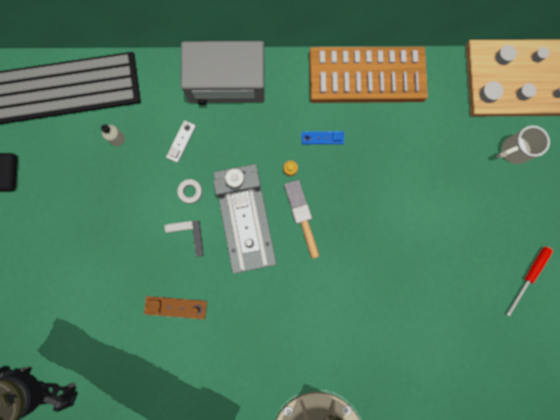

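Scene view: fixture at about (300,215), knob at (330,178), post at (276,190). Top view: knob at (235,178), post at (249,243), with the square, ring, brush and weight alongside. Next I enlarge the fixture in both views.

Run:
```python
import cv2,numpy as np
a=cv2.imread('pics/s1.png')[155:255,235:375];b=cv2.imread('pics/t1.png')[150:280,155:325]
A=cv2.resize(a,(0,0),fx=5,fy=5,interpolation=cv2.INTER_CUBIC)
B=cv2.resize(b,(0,0),fx=4.5,fy=4.5,interpolation=cv2.INTER_CUBIC)
cv2.imwrite('pics/s1c.png',A);cv2.imwrite('pics/t1c.png',B)
```

```text
(no output)
```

View pics/s1c.png

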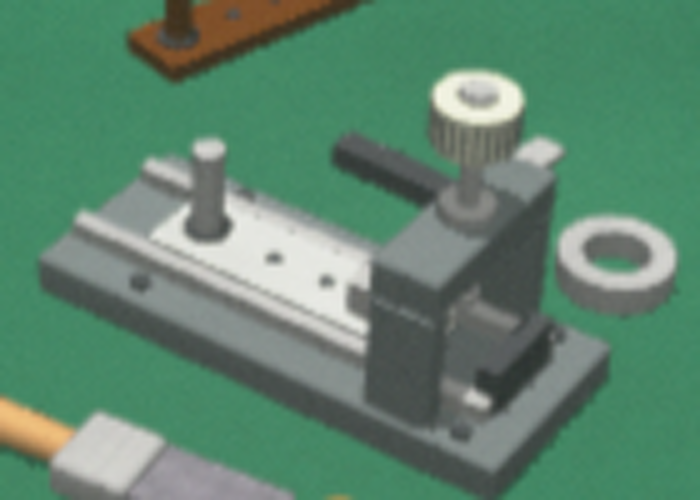

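View pics/t1c.png

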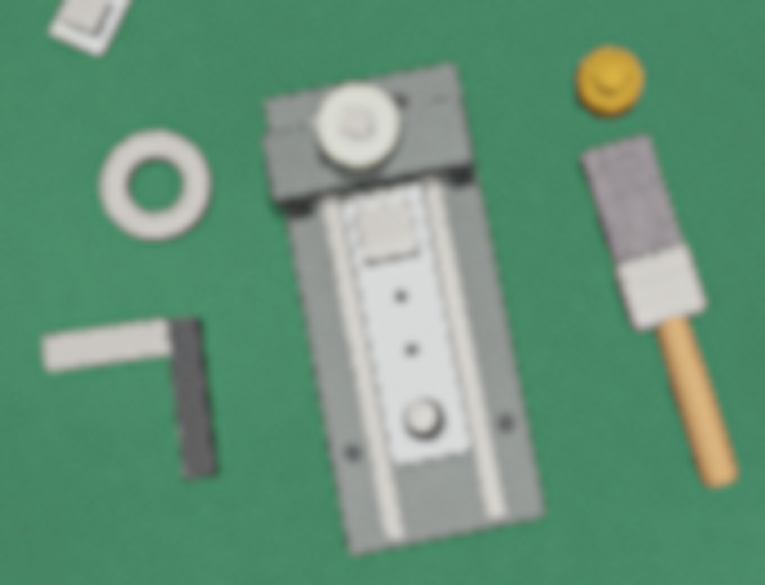

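Both crops show the scene clearly. In the top crop the knob top is at (358,125) and the post top at (424,415). In the scene crop they are at (477,93) and (209,147). Strip ends are at about (395,540) and (495,517). I triangulate from these.

Run:
```python
from h import *
a=grab('scene');b=grab('top')
S=lambda p:(np.array(p)+.5)/5-.5+[235,155]
T=lambda p:(np.array(p)+.5)/4.5-.5+[155,150]
# mask centroids for refinement: knob top (whitish) in top
for n,t,s,z in(('knob',(358,125),(477,93),170),('post',(424,415),(209,147),82)):
    print(n,ray(b,T(t),z)[0],ray(a,S(s),z)[0])
c=[(348,553),(545,517)]
print('base near',ray(b,T(c),0),'z22',ray(b,T(c),22))
# strip edges: left strip outer bright line in top
L=ray(b,T([(325,205),(390,540)]),32);R=ray(b,T([(437,185),(497,515)]),32)
for q in(L,R):
    d=q[0]-q[1];print('strip',q[:,:2].tolist(),np.arctan2(d[1],d[0]))
e=ray(b,T([(290,215),(348,553)]),22);d=e[0]-e[1];print('edgeL',np.arctan2(d[1],d[0]))
e=ray(b,T([(482,190),(545,517)]),22);d=e[0]-e[1];print('edgeR',np.arctan2(d[1],d[0]))
print('plate near',ray(b,T([(395,464),(469,449)]),34))
g=ray(b,T([(155,185),(195,325),(610,80),(625,200),(215,475)]),10);print('ring,sq,weight,brush',g[:,:2])
print('block near edge z54', ray(b,T([(364,263),(420,253)]),54))
```

```text
knob [609.9092749  188.39946132 170.        ] [608.59355893 190.4839926  170.        ]
post [471.91693443 160.75026411  82.        ] [470.56705743 163.76862913  82.        ]
base near [[400.72665854 207.37075659   0.        ]
 [419.24387801  97.32728086   0.        ]] z22 [[400.68421869 205.57192849  22.        ]
 [418.87482932  97.46941216  22.        ]]
strip [[592.1085528769097, 217.36044916229883], [407.373411683603, 181.94442005925623]] 0.18941422412146447
strip [[602.6608552772547, 155.25614428167646], [420.127704380297, 123.66788691542872]] 0.1713577500966017
edgeL 0.1701236325651912
edgeR 0.17922541692128824
plate near [[448.43950401 178.96618954  34.        ]
 [456.09197713 138.5796015   34.        ]]
ring,sq,weight,brush [[608.1071902  315.2199634 ]
 [528.41640442 292.02849499]
 [665.87659501  57.34097947]
 [596.59732919  49.97023108]
 [444.60543481 280.25418324]]
block near edge z54 [[556.51633243 194.1822428   54.        ]
 [561.64586596 163.79906071  54.        ]]
```

Fixture yaw comes out at about 0.18 rad, the knob axis at about (609,189.5) and the post at about (471,162). That leaves the carrier about 36 mm short of home. I move above the post with the jaws across the channel.

Call:
{"op": "arm_command", "data": {
  "series": [
    [[0.027, -0.0375, 0], 3, 1],
    [[0.027, -0.0375, 0], 3, 1],
    [[0.027, -0.0375, 0], 3, 1],
    [[0.027, -0.0375, 0], 3, 1],
    [[0.027, -0.0375, 0], 3, 1],
    [[0.027, -0.0375, 0], 3, 1],
    [[0.027, -0.0375, 0], 3, 1],
    [[0.027, -0.0375, 0], 3, 1],
    [[0.027, -0.0375, 0], 3, 1],
    [[0.027, -0.0375, 0], 3, 1]
  ]
}}

```text
t: 1.45
tcp_pos: [472.3, 154.4, 248.0]
ee_rot: [[-0.981, -0.195, 0.0], [-0.195, 0.981, -0.001], [-0.0, -0.001, -1.0]]
contact_force: [-0.0, 0.6, 0.4]
opening: 1.001
```

Call:
{"op": "arm_command", "data": {
  "series": [
    [[-0.001, 0.0075, -0.03], -0.9, 1],
    [[0, 0, -0.04], 0, 1],
    [[0, 0, -0.035], 0, 1],
    [[0, 0, -0.01], 0, 1],
    [[0, 0, 0], 0, 1]
  ]
}}

```text
t: 2.08
tcp_pos: [474.3, 158.1, 130.8]
ee_rot: [[-0.985, -0.172, 0.003], [-0.172, 0.985, -0.001], [-0.003, -0.002, -1.0]]
contact_force: [-0.4, 1.0, -0.4]
opening: 0.997
```

Run:
```python
from h import *
a=grab('scene','s2.png');b=grab('top','t2.png')
A=cv2.resize(a['color'][140:255,235:375],(0,0),fx=3.5,fy=3.5,interpolation=cv2.INTER_CUBIC)
B=cv2.resize(b['color'][150:265,180:265],(0,0),fx=3.5,fy=3.5,interpolation=cv2.INTER_CUBIC)
cv2.imwrite('pics/c2.png',np.hstack([A,B]));s=env.state();print(s['tcp_pos'],s['ee_rot'],s['contact_force'])
for f in(a,b):print(proj(f,[s['tcp_pos'],s['tcp_pos']-[0,0,0+19]]))
```

```text
[475.1218837  158.26801588 131.9251261 ] [[-0.98507915 -0.17202175  0.00525213]
 [-0.17202931  0.98509131 -0.00101846]
 [-0.00499863 -0.00190679 -0.99998569]] [-0.59646199 -0.10787692 -0.0711197 ]
[[276.35182385 168.1991348 ]
 [276.23391354 174.97049707]]
[[248.86762194 239.02339689]
 [249.26212845 239.58664353]]
```

View pics/c2.png

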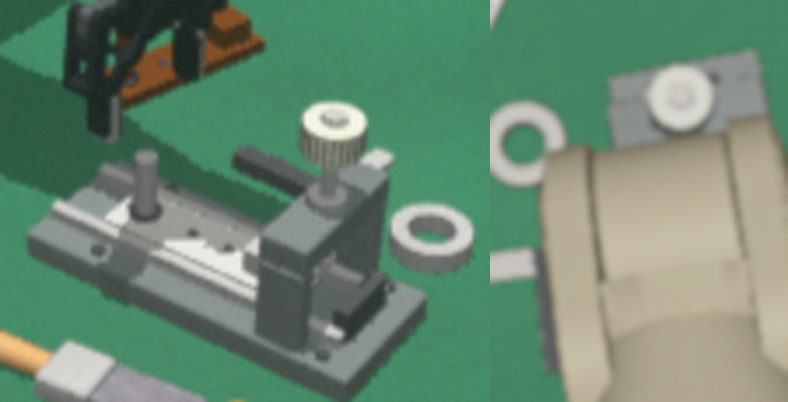

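The open fingers (tips near (108,135) and (195,78) in the left crop) straddle the line to the post at (147,158), and nothing has moved. I descend around the post.

Call:
{"op": "arm_command", "data": {
  "series": [
    [[-0.004, 0.0037, -0.02], 0.4, 1],
    [[0, 0, -0.02], 0, 1],
    [[0, 0, -0.015], 0, 1],
    [[0, 0, -0.01], 0, 1],
    [[0, 0, 0], 0, 1]
  ]
}}

```text
t: 2.8
tcp_pos: [476.4, 163.4, 71.5]
ee_rot: [[-0.984, -0.18, 0.018], [-0.18, 0.984, 0.001], [-0.018, -0.002, -1.0]]
contact_force: [0.4, 0.3, 0.1]
opening: 0.998
```

Call:
{"op": "arm_command", "data": {
  "series": [
    [[-0.005, -0.001, -0.006], 0, 1],
    [[0, 0, -0.005], 0, 1],
    [[0, 0, 0], 0, 1],
    [[0, 0, 0], 0, 1]
  ]
}}

```text
t: 3.3
tcp_pos: [471.9, 162.5, 61.0]
ee_rot: [[-0.984, -0.18, 0.02], [-0.18, 0.984, 0.002], [-0.02, -0.002, -1.0]]
contact_force: [0.2, -0.8, 0.7]
opening: 0.999
```

Run:
```python
from h import *
grab('top');grab('top');s=env.state();print(s['tcp_pos'],s['ee_rot'],s['contact_force'],s['qvel'])
```

```text
[471.97091007 162.49831191  61.06178807] [[-0.98349852 -0.17983364  0.01976168]
 [-0.17983763  0.98369502  0.00159003]
 [-0.0197254  -0.0019901  -0.99980345]] [ 0.37928566 -0.07257904 -0.29549602] [ 0.00097546  0.00077228  0.00033926 -0.0016559   0.00092147 -0.00176105]
```

Call:
{"op": "arm_command", "data": {
  "series": [
    [[0, 0, 0], 0, 0.3],
    [[0, 0, 0], 0, 0.3],
    [[0, 0, 0], 0, 0.0],
    [[0, 0, 0], 0, 0.0],
    [[0, 0, 0], 0, 0],
    [[0, 0, 0], 0, 0]
  ]
}}

```text
t: 4.15
tcp_pos: [472.4, 161.9, 61.5]
ee_rot: [[-0.984, -0.179, 0.021], [-0.179, 0.984, 0.0], [-0.02, -0.003, -1.0]]
contact_force: [0.1, -0.5, -0.4]
opening: 0.17
```

Call:
{"op": "arm_command", "data": {
  "series": [
    [[0.003, 0.00054, 0], 0, 0],
    [[0.003, 0.00054, 0], 0, 0],
    [[0.003, 0.00054, 0], 0, 0],
    [[0.003, 0.00054, 0], 0, 0],
    [[0.003, 0.00054, 0], 0, 0],
    [[0.003, 0.00054, 0], 0, 0],
    [[0.003, 0.00054, 0], 0, 0],
    [[0.003, 0.00054, 0], 0, 0]
  ]
}}

```text
t: 5.15
tcp_pos: [479.6, 163.3, 61.4]
ee_rot: [[-0.983, -0.181, -0.01], [-0.181, 0.984, -0.006], [0.011, -0.005, -1.0]]
contact_force: [-6.6, -2.7, 7.2]
opening: 0.173
```

Call:
{"op": "arm_command", "data": {
  "series": [
    [[0.004, 0.0007, 0.0003], 0, 0],
    [[0.004, 0.0007, 0.0003], 0, 0],
    [[0.004, 0.0007, 0], 0, 0],
    [[0.004, 0.0007, 0], 0, 0]
  ]
}}

```text
t: 5.65
tcp_pos: [492.2, 165.7, 61.4]
ee_rot: [[-0.983, -0.181, -0.017], [-0.181, 0.983, -0.008], [0.018, -0.004, -1.0]]
contact_force: [-5.3, -2.2, 5.4]
opening: 0.168
```

Call:
{"op": "arm_command", "data": {
  "series": [
    [[0.004, 0.0007, 0.0003], 0, 0],
    [[0.0035, 0.0006, 0.0003], 0, 0],
    [[0, 0, 0], 0, 0]
  ]
}}

```text
t: 6.02
tcp_pos: [500.1, 167.2, 62.0]
ee_rot: [[-0.983, -0.181, -0.018], [-0.181, 0.983, -0.008], [0.019, -0.004, -1.0]]
contact_force: [-2.4, -0.9, 1.7]
opening: 0.17
```

Now slow steps toward the stop.

Call:
{"op": "arm_command", "data": {
  "series": [
    [[0.0015, 0.0003, 0], 0, 0],
    [[0.0015, 0.0003, 0], 0, 0],
    [[0.0015, 0.0003, 0], 0, 0]
  ]
}}

```text
t: 6.4
tcp_pos: [504.0, 168.0, 61.8]
ee_rot: [[-0.983, -0.181, -0.019], [-0.181, 0.983, -0.008], [0.02, -0.004, -1.0]]
contact_force: [-4.5, -2.0, 3.6]
opening: 0.167
```

Call:
{"op": "arm_command", "data": {
  "series": [
    [[0.0013, 0.0002, 0], 0, 0],
    [[0.0013, 0.0002, 0], 0, 0]
  ]
}}

```text
t: 6.65
tcp_pos: [506.8, 168.5, 61.9]
ee_rot: [[-0.983, -0.181, -0.019], [-0.181, 0.983, -0.008], [0.02, -0.004, -1.0]]
contact_force: [-4.5, -0.9, 2.7]
opening: 0.171
```

Call:
{"op": "arm_command", "data": {
  "series": [
    [[0.0012, 0.0002, 0], 0, 0],
    [[0.0012, 0.0002, 0], 0, 0]
  ]
}}

```text
t: 6.9
tcp_pos: [508.2, 168.8, 61.7]
ee_rot: [[-0.983, -0.181, -0.021], [-0.181, 0.983, -0.008], [0.022, -0.004, -1.0]]
contact_force: [-8.9, -2.9, 5.9]
opening: 0.17
```

Call:
{"op": "arm_command", "data": {
  "series": [
    [[0.0012, 0.0002, 0], 0, 0]
  ]
}}

```text
t: 7.02
tcp_pos: [508.2, 168.8, 61.6]
ee_rot: [[-0.983, -0.181, -0.024], [-0.181, 0.983, -0.009], [0.025, -0.004, -1.0]]
contact_force: [-7.8, -2.8, 6.9]
opening: 0.169
```

Call:
{"op": "arm_command", "data": {
  "series": [
    [[0.0015, 0.0003, 0], 0, 0],
    [[0.0015, 0.0003, 0], 0, 0]
  ]
}}

```text
t: 7.28
tcp_pos: [508.2, 168.8, 61.3]
ee_rot: [[-0.983, -0.182, -0.029], [-0.181, 0.983, -0.01], [0.031, -0.004, -1.0]]
contact_force: [-6.9, -3.1, 6.2]
opening: 0.169
```

Call:
{"op": "arm_command", "data": {
  "series": [
    [[0.003, 0.0005, 0.0003], 0, 0]
  ]
}}

```text
t: 7.4
tcp_pos: [508.3, 168.8, 61.3]
ee_rot: [[-0.983, -0.182, -0.035], [-0.182, 0.983, -0.011], [0.036, -0.005, -0.999]]
contact_force: [-13.6, -4.0, 10.5]
opening: 0.171
```

Firm on the stop: 13.6 N with no motion. I release and look.

Call:
{"op": "arm_command", "data": {
  "series": [
    [[0, 0, 0], 0, 0],
    [[0, 0, 0], 0, 1],
    [[0, 0, 0], 0, 1],
    [[0, 0, 0], 0, 1],
    [[0, 0, 0], 0, 1]
  ]
}}

```text
t: 8.02
tcp_pos: [511.2, 169.5, 61.5]
ee_rot: [[-0.983, -0.182, -0.03], [-0.182, 0.983, -0.01], [0.032, -0.004, -0.999]]
contact_force: [-0.1, -0.4, 0.6]
opening: 0.993
```

Call:
{"op": "arm_command", "data": {
  "series": [
    [[-0.002, 0, 0.02], 0, 1],
    [[0, 0, 0.03], 0, 1],
    [[0, 0, 0.035], 0, 1],
    [[0, 0, 0.035], 0, 1],
    [[0, 0, 0.03], 0, 1],
    [[0, 0, 0.015], 0, 1],
    [[0, 0, 0], 0, 1]
  ]
}}

```text
t: 8.9
tcp_pos: [508.2, 169.4, 230.0]
ee_rot: [[-0.983, -0.182, -0.032], [-0.181, 0.983, -0.01], [0.033, -0.004, -0.999]]
contact_force: [-0.9, 0.9, 0.3]
opening: 0.998
```

Run:
```python
from h import *
a=grab('scene','s3.png')
cv2.imwrite('pics/c3.png',cv2.resize(a['color'][155:255,235:375],(0,0),fx=5,fy=5,interpolation=cv2.INTER_CUBIC))
s=env.state();print(s['tcp_pos'],s['ee_rot'],s['contact_force'],s['wrist_torque'],s['q'])
# post direction: predicted home post top pixel
c,n=np.cos(.18),np.sin(.18)
print((proj(a,[[609.3-105*c,189.5-105*n,82]])+.5-[235,155])*5)
```

```text
[507.75635444 169.27382558 229.17224635] [[-0.98281047 -0.1816165  -0.03315155]
 [-0.18138407  0.98336236 -0.00991433]
 [ 0.03440059 -0.00373074 -0.99940116]] [-0.10980783  0.04899251 -0.02703415] [-0.02104808  0.02000632 -0.00612234] [ 0.17389847  0.27112717 -0.06391315  1.27013001 -0.00402882 -0.00859942]
[[271.95289411 173.82961667]]
```

View pics/c3.png

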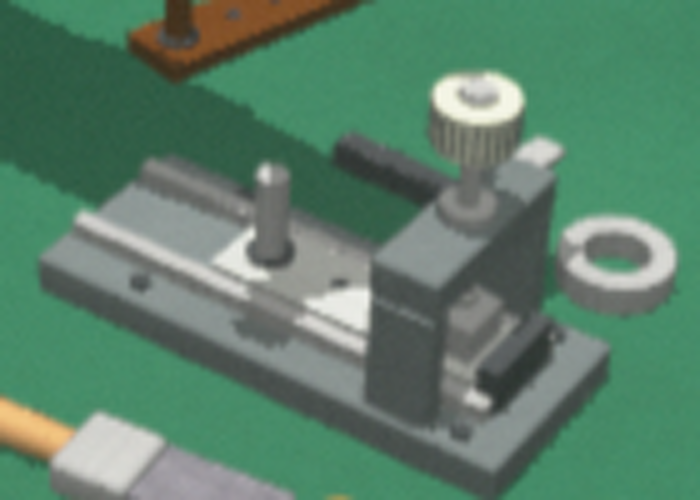

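The picture shows the plate against the dark stop. The post top is at (271,172), against (272,174) predicted for home. I move above the knob and pre-wind the wrist anticlockwise, so that one grasp covers the whole turn.

Call:
{"op": "arm_command", "data": {
  "series": [
    [[0.012, 0.0022, 0], 10, 1],
    [[0.015, 0.0025, 0], 10, 1],
    [[0.015, 0.0025, 0], 10, 1],
    [[0.015, 0.0025, 0], 10, 1],
    [[0.015, 0.0025, 0], 10, 1],
    [[0.015, 0.0025, 0], 10, 1],
    [[0.01, 0.0025, 0], 10, 1],
    [[0.005, 0.0015, 0], 10, 1],
    [[0, 0, 0], 10, 1],
    [[0, 0, 0], 10, 1]
  ]
}}

```text
t: 10.2
tcp_pos: [605.3, 186.9, 207.3]
ee_rot: [[0.403, -0.915, 0.001], [-0.914, -0.403, -0.053], [0.049, 0.021, -0.999]]
contact_force: [0.3, 0.4, 0.5]
opening: 0.993
```

Call:
{"op": "arm_command", "data": {
  "series": [
    [[0, 0, 0], 10, 1],
    [[0, 0, 0], 10, 1],
    [[0, 0, 0], 5, 1],
    [[0, 0, 0], 5, 1],
    [[0, 0, 0], 0, 1]
  ]
}}

```text
t: 10.82
tcp_pos: [600.7, 186.1, 195.8]
ee_rot: [[0.817, -0.576, 0.012], [-0.575, -0.817, -0.05], [0.039, 0.034, -0.999]]
contact_force: [0.2, 0.9, 0.5]
opening: 0.998
```

Run:
```python
from h import *
s=env.state();print(s['tcp_pos'],s['ee_rot'],s['contact_force'],s['wrist_torque'],s['q'])
```

```text
[600.7424506  186.06095733 195.78166471] [[ 0.81719682 -0.57623859  0.01176592]
 [-0.57506158 -0.8165566  -0.05039339]
 [ 0.03864616  0.03441519 -0.99866014]] [0.23788402 0.86786453 0.4643362 ] [ 0.04988599  0.05936221 -0.01968843] [ 0.19607853  0.43908255  0.09595333  1.2259422  -0.05174313 -2.33168779]
```

Turning in free air makes z drift noticeably. I characterise that drift here, clear of the knob, at the slower clockwise rate I plan to use.

Call:
{"op": "arm_command", "data": {
  "series": [
    [[0.0085, 0.003, 0.005], 0, 1],
    [[0, 0, 0], 0, 1],
    [[0, 0, 0], 0, 1]
  ]
}}

```text
t: 11.2
tcp_pos: [609.5, 189.2, 199.3]
ee_rot: [[0.816, -0.579, 0.009], [-0.577, -0.815, -0.051], [0.037, 0.036, -0.999]]
contact_force: [-0.3, -0.2, 0.0]
opening: 0.996
```

Call:
{"op": "arm_command", "data": {
  "series": [
    [[0, 0, 0], -5, 1],
    [[0, 0, 0], -5, 1],
    [[0, 0, 0], -5, 1],
    [[0, 0, 0], -5, 1]
  ]
}}

```text
t: 11.7
tcp_pos: [609.6, 189.2, 199.4]
ee_rot: [[0.559, -0.829, -0.009], [-0.829, -0.557, -0.051], [0.037, 0.036, -0.999]]
contact_force: [-0.2, -0.4, 0.1]
opening: 1.0
```

Call:
{"op": "arm_command", "data": {
  "series": [
    [[0, 0, 0], 0, 1],
    [[0, 0, 0], 0, 1],
    [[0, 0, 0], 0, 1],
    [[0, 0, 0], 0, 1]
  ]
}}

```text
t: 12.2
tcp_pos: [609.7, 189.2, 199.6]
ee_rot: [[0.561, -0.828, -0.008], [-0.827, -0.56, -0.051], [0.037, 0.036, -0.999]]
contact_force: [0.6, 0.3, -0.9]
opening: 1.002
```

No drift at 5°/row. Descending to knob height.

Call:
{"op": "arm_command", "data": {
  "series": [
    [[0, 0, -0.009], 0, 1],
    [[0, 0, -0.009], 0, 1],
    [[0, 0, -0.009], 0, 1],
    [[0, 0, -0.009], 0, 1],
    [[0, 0, -0.004], 0, 1],
    [[0, 0, 0], 0, 1]
  ]
}}

```text
t: 12.95
tcp_pos: [608.9, 189.1, 155.5]
ee_rot: [[0.562, -0.827, -0.011], [-0.827, -0.561, -0.051], [0.037, 0.038, -0.999]]
contact_force: [0.3, 0.4, -0.2]
opening: 0.994
```

Call:
{"op": "arm_command", "data": {
  "series": [
    [[0, 0, 0.003], 0, 0.6],
    [[0, 0, 0], 0, 0.6],
    [[0, 0, 0], 0, 0.55],
    [[0, 0, 0], 0, 0.52]
  ]
}}

```text
t: 13.45
tcp_pos: [609.6, 189.3, 160.0]
ee_rot: [[0.562, -0.827, -0.008], [-0.827, -0.561, -0.051], [0.037, 0.035, -0.999]]
contact_force: [-0.4, 0.5, 0.7]
opening: 0.518
```

Call:
{"op": "arm_command", "data": {
  "series": [
    [[0, 0, 0], 0, 0.4],
    [[0, 0, 0], 0, 0.0],
    [[0, 0, 0], 0, 0],
    [[0, 0, 0], 0, 0]
  ]
}}

```text
t: 13.95
tcp_pos: [609.2, 189.0, 160.5]
ee_rot: [[0.561, -0.827, -0.009], [-0.827, -0.56, -0.051], [0.037, 0.036, -0.999]]
contact_force: [-0.7, -0.3, 0.7]
opening: 0.452
```

```bash
cat >> h.py <<'E'
def rd(n=6):
    P=[];F=[];M=[]
    for i in range(n):
        env.grab_frame('top');s=env.state();P.append(s['tcp_pos']);F.append(s['contact_force']);M.append(s['wrist_torque'])
    P,F,M=map(np.array,(P,F,M));R=s['ee_rot']
    print('t',round(s['t'],2),'P',P.mean(0).round(2),'F',F.mean(0).round(2),'sd',F.std(0).round(2),'M',M.mean(0).round(3),'sd',M.std(0).round(3),'yaw',np.degrees(np.arctan2(R[1,1],R[0,1])).round(2),'tilt',R[:2,2].round(3),'q6',s['q'][5].round(3),'op',round(s['opening'],3))
E
python3 -c "
from h import *
rd()"
```

```text
t 14.25 P [609.23 189.02 160.44] F [-1.41 -0.84  1.11] sd [0.66 0.37 0.38] M [ 0.025  0.04  -0.031] sd [0.029 0.021 0.02 ] yaw -145.89 tilt [-0.009 -0.051] q6 -1.97 op 0.45
```

Call:
{"op": "arm_command", "data": {
  "series": [
    [[0, 0, -0.0003], -5, 0],
    [[0, 0, -0.0003], -5, 0],
    [[0, 0, -0.0003], -5, 0]
  ]
}}

```text
t: 14.62
tcp_pos: [609.9, 189.3, 159.6]
ee_rot: [[0.322, -0.947, -0.02], [-0.946, -0.32, -0.047], [0.038, 0.034, -0.999]]
contact_force: [-0.2, -1.0, 1.1]
opening: 0.448
```

```bash
python3 -c "
from h import *
rd()"
```

```text
t 14.93 P [609.87 189.3  159.56] F [ 0.06 -0.05  0.54] sd [0.34 0.49 0.27] M [ 0.06  -0.163 -0.103] sd [0.023 0.058 0.062] yaw -161.1 tilt [-0.02  -0.047] q6 -1.707 op 0.45
```

Call:
{"op": "arm_command", "data": {
  "series": [
    [[0, 0, -0.0003], -5, 0],
    [[0, 0, -0.0004], -5, 0],
    [[0, 0, -0.0004], -5, 0],
    [[0, 0, -0.0004], -5, 0],
    [[0, 0, -0.0004], -5, 0],
    [[0, 0, -0.0004], -5, 0]
  ]
}}

```text
t: 15.68
tcp_pos: [611.3, 189.3, 157.5]
ee_rot: [[-0.2, -0.979, -0.038], [-0.979, 0.201, -0.032], [0.039, 0.031, -0.999]]
contact_force: [0.3, 0.8, 0.5]
opening: 0.449
```

```bash
cat >> h.py <<'E'
def now():
    s=env.state();R=s['ee_rot'];y=np.degrees(np.arctan2(R[1,1],R[0,1]));th=(-145.89-y)%360
    print('t',round(s['t'],2),'th',th.round(2),'dz',(s['tcp_pos'][2]-160.44+4*np.radians(th)).round(2),'P',s['tcp_pos'].round(2),'F',s['contact_force'].round(2),'M',s['wrist_torque'].round(3),'j6',s['joint_efforts'][5].round(3),'v6',s['qvel'][5].round(2),'q6',s['q'][5].round(3))
E
python3 -c "
from h import *
now();rd(4);now()"
```

```text
t 15.68 th 45.7 dz 0.27 P [611.25 189.33 157.51] F [0.32 0.75 0.52] M [-0.086 -0.24   0.091] j6 -0.625 v6 0.69 q6 -1.183
t 15.88 P [611.26 189.32 157.5 ] F [ 0.08 -0.21  0.21] sd [0.54 0.18 0.24] M [-0.049 -0.249 -0.09 ] sd [0.035 0.067 0.081] yaw 168.6 tilt [-0.038 -0.032] q6 -1.186 op 0.453
t 15.88 th 45.51 dz 0.3 P [611.26 189.32 157.56] F [-0.4  -0.49  0.54] M [-0.053 -0.362 -0.158] j6 -0.111 v6 0.0 q6 -1.186
```

Run:
```python
from h import *
a=np.mean([grab('scene')['color'].astype(float) for i in range(4)],0)
np.save('pics/f46.npy',a)
b=cv2.imread('pics/s3.png').astype(float)
z=lambda i:cv2.resize(np.clip(i[195:245,310:350]*1.6,0,255).astype(np.uint8),(0,0),fx=10,fy=10,interpolation=cv2.INTER_CUBIC)
cv2.imwrite('pics/c4.png',np.hstack([z(b),z(a)]))
f=grab('scene')
for h in(54,58,62,66,70):print(h,((proj(f,[[609.5,189.3,h]])+.5-[310,195])*10).round(0))
now()
```

```text
54 [[165. 210.]]
58 [[166. 196.]]
62 [[168. 182.]]
66 [[169. 169.]]
70 [[170. 155.]]
t 16.12 th 45.58 dz 0.32 P [611.25 189.32 157.57] F [ 1.38 -0.68  0.03] M [-0.089 -0.377 -0.078] j6 -0.105 v6 0.0 q6 -1.185
```

View pics/c4.png

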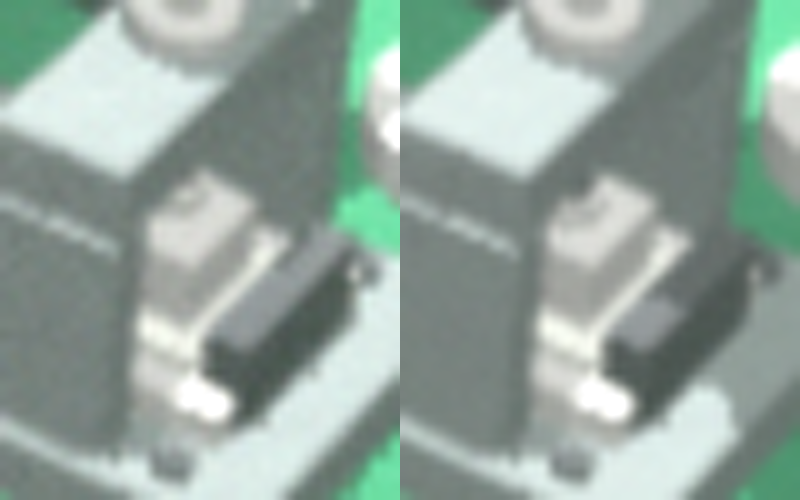

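The crop shows the dark clamp foot's lower edge appearing over the block, at about (190,200) in the right half. I track that dark area as the knob turns, along with torque.

Call:
{"op": "arm_command", "data": {
  "series": [
    [[0, 0, -0.0004], -5, 0],
    [[0, 0, -0.0004], -5, 0],
    [[0, 0, -0.0004], -5, 0],
    [[0, 0, -0.0004], -5, 0]
  ]
}}

```text
t: 16.62
tcp_pos: [612.1, 189.0, 156.2]
ee_rot: [[-0.527, -0.849, -0.045], [-0.849, 0.528, -0.018], [0.039, 0.029, -0.999]]
contact_force: [0.8, -1.5, 0.4]
opening: 0.448
```

```bash
cat >> h.py <<'E'
def foot(tag):
    now()
    a=np.mean([grab('scene')['color'].astype(float) for i in range(4)],0);np.save(f'pics/f{tag}.npy',a)
    g=a.mean(2)[209:221,323:337]
    np.set_printoptions(linewidth=150);print(g.round(0).astype(int))
    old=[np.load(f'pics/f{k}.npy').mean(2) for k in open('tags').read().split()]+[a.mean(2)]
    print('sum',[round(float(o[211:219,326:333].sum())) for o in old])
    open('tags','a').write(f' {tag}')
E
echo -n 46 > tags
python3 -c "
from h import *
print(np.load('pics/f46.npy').mean(2)[209:221,323:337].round(0).astype(int));foot(66);now()"
```

```text
[[147 142 123  99  77  72  71  71  71  72  74  72  73  72]
 [140 124  98  76  72  71  71  71  72  72  73  73  74  73]
 [122  97  76  73  71  71  76  74  74  74  74  73  73  74]
 [ 94  76  71  72  69  70  84  97  92  82  75  75  74  73]
 [ 74  72  71  70  69  70  98 127 121 106  93  80  75  73]
 [ 71  72  74  81  79  87 117 130 134 132 120 105  87  75]
 [ 72  73  82 103 103 112 121 120 135 136 134 126  99  77]
 [ 73  79  96 112 114 111 114 128 136 137 131 117  94  79]
 [ 77  90 115 115 118 120 125 136 138 132 118 102  99  98]
 [ 81  98 130 129 134 135 136 137 133 119 102 100 113 128]
 [ 76  94 126 133 137 137 137 132 118 102  96 101 117 138]
 [ 75  90 109 121 128 134 132 119 103  98  98 105 136 144]]
t 16.62 th 65.99 dz 0.37 P [612.12 188.96 156.2 ] F [ 0.84 -1.45  0.43] M [-0.262 -0.39   0.098] j6 -0.619 v6 0.69 q6 -0.836
[[146 141 122  99  76  71  71  70  70  73  72  72  72  72]
 [139 123  98  77  72  71  71  71  71  72  73  73  73  72]
 [121  97  76  71  71  70  71  73  75  74  73  74  74  74]
 [ 94  74  72  71  69  69  77  95  90  82  76  73  74  74]
 [ 75  72  71  70  66  66  90 125 121 105  92  81  75  73]
 [ 71  71  71  73  68  80 110 129 132 132 121 104  85  74]
 [ 71  71  81  98  94 108 122 120 134 135 135 126  98  76]
 [ 74  78  97 121 122 119 111 116 134 136 132 117  94  78]
 [ 76  88 108 113 113 114 118 129 136 133 118 103  98  96]
 [ 80  95 124 124 125 125 134 136 133 118 101 100 113 128]
 [ 77  94 125 131 134 136 137 132 118 101  98 100 117 138]
 [ 74  88 108 120 127 132 132 119 103  97  96 105 137 144]]
sum [5987, 5849]
t 16.82 th 65.78 dz 0.37 P [612.09 188.94 156.22] F [ 1.58 -0.5  -0.26] M [-0.238 -0.427 -0.112] j6 -0.101 v6 0.0 q6 -0.84
```

Call:
{"op": "arm_command", "data": {
  "series": [
    [[0, 0, -0.0004], -5, 0],
    [[0, 0, -0.0004], -5, 0],
    [[0, 0, -0.0004], -5, 0],
    [[0, 0, -0.0004], -5, 0]
  ]
}}

```text
t: 17.32
tcp_pos: [612.8, 188.3, 154.8]
ee_rot: [[-0.785, -0.618, -0.047], [-0.618, 0.786, -0.003], [0.039, 0.026, -0.999]]
contact_force: [2.1, -1.2, -0.3]
opening: 0.448
```

```bash
python3 -c "
from h import *
foot(86);now()"
```

```text
t 17.32 th 85.94 dz 0.4 P [612.78 188.35 154.84] F [ 2.06 -1.19 -0.3 ] M [-0.343 -0.408  0.172] j6 -0.574 v6 0.68 q6 -0.496
[[146 140 122  99  77  71  71  70  69  72  71  72  72  72]
 [139 123  97  76  70  70  70  70  71  72  72  73  72  73]
 [121  95  78  71  70  69  70  75  75  73  72  73  74  73]
 [ 94  75  72  70  69  68  76  94  90  81  75  73  72  73]
 [ 75  71  71  68  67  66  90 124 120 104  90  80  74  73]
 [ 71  70  72  73  68  80 108 129 133 130 120 104  85  74]
 [ 70  71  81  98  95 107 122 120 132 135 133 125  98  75]
 [ 71  77  96 120 123 119 110 116 133 135 131 117  92  77]
 [ 76  89 107 112 115 114 117 128 135 131 119 102  97  96]
 [ 81  95 123 120 124 125 134 135 132 117 102  98 112 127]
 [ 76  93 124 131 134 134 136 131 117 101  97  99 116 136]
 [ 74  88 108 118 126 132 131 118 100  96  97 105 136 144]]
sum [5987, 5849, 5816]
t 17.52 th 85.76 dz 0.41 P [612.76 188.35 154.86] F [ 2.34 -1.99 -0.01] M [-0.41  -0.423 -0.124] j6 -0.072 v6 0.01 q6 -0.499
```

The foot image stopped changing between 66° and 86°, and the torque rose. That puts first touch in 57–66°, so the pressure is about 8–12 N now. I check the touch angle against the start image.

Run:
```python
from h import *
s3=cv2.imread('pics/s3.png').astype(float).mean(2)
F=[s3]+[np.load(f'pics/f{k}.npy').mean(2) for k in(46,66,86)]
print(s3[209:221,323:337].round(0).astype(int))
# foot-edge shift: 50%-level row crossing per column, and mean abs differences
for c in range(326,330):
    o=[]
    for a in F:
        p=a[207:219,c]; i=np.where((p[:-1]<90)&(p[1:]>=90))[0]; i=i[-1] if len(i) else -1
        o.append(round(207+i+(90-p[i])/(p[i+1]-p[i]),2))
    print(c,o)
w=np.s_[211:219,325:333]
print('diff 46-66',np.abs(F[1]-F[2])[w].mean(),'66-86',np.abs(F[2]-F[3])[w].mean())
```

```text
[[145 141 122 100  74  75  73  71  72  72  73  73  72  75]
 [138 124  98  77  71  72  72  73  73  73  75  73  72  74]
 [122  95  75  71  71  71  78  82  76  74  72  74  74  76]
 [ 92  76  71  71  73  74  91 108  94  83  76  74  73  73]
 [ 74  71  72  72  83  96 107 120 119 106  92  80  76  74]
 [ 73  71  73  81 102 121 118 117 131 131 120 103  85  75]
 [ 72  75  82  95 106 110 111 122 135 135 133 125  99  77]
 [ 74  87 106 116 118 115 125 133 134 136 131 115  92  77]
 [ 79  95 129 133 134 134 134 136 135 131 120 102  98  97]
 [ 80  97 130 135 138 134 136 137 130 118 102  99 114 126]
 [ 76  94 124 133 135 137 137 131 120 103  96 100 117 138]
 [ 75  88 108 119 127 133 132 119 103  98  95 103 136 147]]
326 [np.float64(214.63), np.float64(214.42), np.float64(214.68), np.float64(214.69)]
327 [np.float64(213.35), np.float64(214.45), np.float64(214.83), np.float64(214.82)]
328 [np.float64(212.73), np.float64(214.11), np.float64(214.36), np.float64(214.37)]
329 [np.float64(211.9), np.float64(212.46), np.float64(212.98), np.float64(213.02)]
diff 46-66 3.27734375 66-86 0.8763020833333337
```

The edge moved at the free rate until about 62°, then stopped. At 86° that gives (86−62)×0.42 ≈ 10 N, so I stop turning, release and lift straight up.

Call:
{"op": "arm_command", "data": {
  "series": [
    [[0, 0, 0], 0, 0],
    [[0, 0, 0], 0, 0.7],
    [[0, 0, 0], 0, 1],
    [[0, 0, 0], 0, 1],
    [[0, 0, 0], 0, 1],
    [[0, 0, 0], 0, 1]
  ]
}}

```text
t: 18.27
tcp_pos: [611.1, 189.3, 154.4]
ee_rot: [[-0.78, -0.624, -0.05], [-0.624, 0.781, -0.002], [0.04, 0.03, -0.999]]
contact_force: [1.1, 0.1, 1.2]
opening: 1.003
```

Call:
{"op": "arm_command", "data": {
  "series": [
    [[0, 0, 0.01], 0, 1],
    [[0, 0, 0.02], 0, 1],
    [[0, 0, 0.03], 0, 1],
    [[0, 0, 0.03], 0, 1],
    [[0, 0, 0.02], 0, 1],
    [[0, 0, 0], 0, 1],
    [[0, 0, 0], 0, 1]
  ]
}}

```text
t: 19.15
tcp_pos: [610.7, 189.2, 270.7]
ee_rot: [[-0.78, -0.624, -0.048], [-0.624, 0.781, -0.002], [0.039, 0.029, -0.999]]
contact_force: [-0.1, 0.1, -0.4]
opening: 1.0
```

Run:
```python
from h import *
now()
a=grab('scene','s5.png');cv2.imwrite('pics/c5.png',cv2.resize(a['color'][130:290,200:400],(0,0),fx=3.8,fy=3.8,interpolation=cv2.INTER_CUBIC))
print(a['color'].astype(float).mean(2)[211:218,325:333].round())
```

```text
t 19.15 th 85.51 dz 116.19 P [610.66 189.22 270.66] F [-0.09  0.07 -0.39] M [ 0.033 -0.045  0.002] j6 0.0 v6 -0.0 q6 -0.502
[[ 73.  70.  68.  71.  70.  74.  72.  74.]
 [ 70.  70.  70.  68.  75.  94.  90.  81.]
 [ 70.  70.  68.  68.  91. 124. 120. 103.]
 [ 73.  73.  67.  79. 109. 127. 132. 128.]
 [ 82.  97.  93. 107. 120. 119. 132. 135.]
 [ 95. 118. 120. 118. 112. 115. 134. 136.]
 [107. 112. 116. 113. 117. 127. 133. 131.]]
```

View pics/c5.png

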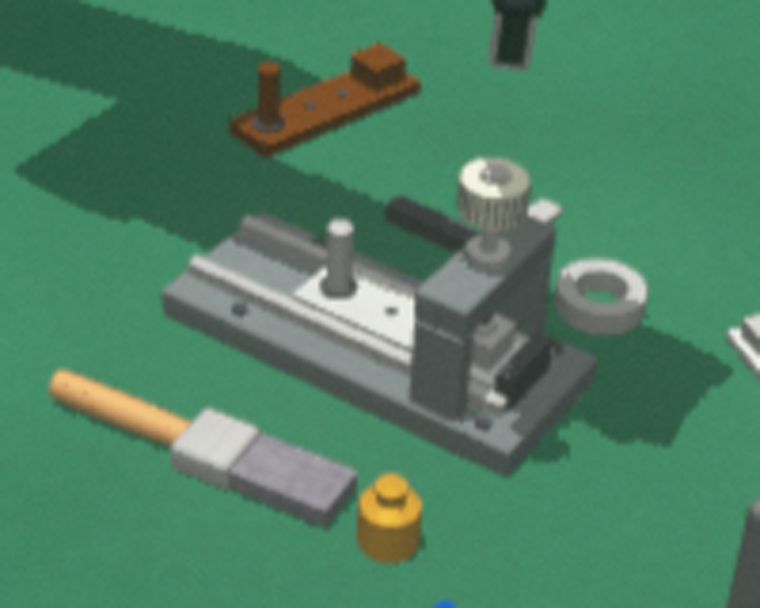

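The picture shows the carrier home, the knob about 3 px lower (about 6 mm, as expected for 86°), the foot unchanged on the block, and the ring, brush and weight undisturbed. Handing in.

```bash
python3 -c "
from cell import env
print(env.hand_in(),env.state()['t'])"
```

```text
the job is handed in; nothing more can be done
the job is handed in; nothing more can be done
```

The carrier is home against the stop and the clamp foot is set at about 10 N. I handed the job in about 19 s into the 72 s limit. It reported no verdict.

**Carrier:** I gripped it by the post and slid it about 36 mm. It stopped with no further motion at about 14 N, against the 30 N limit. In the picture the post sits within half a pixel of the predicted home position.

**Knob:** I turned it 86° clockwise in one grasp, sinking with it. The sink followed the screw to within 0.4 mm, and the axial force I read was about 1 N or less.

**Clamp force:** The camera showed the foot stop at about 62° ± 4°, which gives about 10 N, or roughly 8–12 N with the uncertainty. The foot looked the same after I let go.

**Checks that were weak or disagreed:**
- The noisy wrist torque rose by 0.074 N m, which would mean about 18 N. That is more than the stated 4 mm minimum starting gap allows (12 N at most), so I trusted the image.
- The knob axis turned out to be about 2.6 mm from where I gripped. The side forces stayed at about 3 N or less.

The ring, brush and weight looked undisturbed in the last picture. The try square was partly hidden behind the fixture, but its visible part looked unmoved.

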